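Slide the seedling pot under the lamp bar to the warm place

TASK

Slide the terracotta pot along the warming plate, under the lamp bar, from the blue mark to the orange mark, and on until it has pushed that end's yellow probe paddle back a few millimetres (about 2 to 8 mm), no further. Keep the pot flat on the plate all the way: never lift or tip it, never ram a paddle near the end of its travel, do not knock the lamp bar, and leave the jar, the black pot and the meter where they stand. Let go of the pot and leave it upright on the orange mark.

Things in the scene. Friction and masses are not known exactly. Their poses are not given: they have to be found in the camera images.
- warming_plate: Low aluminium warming plate, 130 x 350 mm, fixed; the top face on which the pot slides is 14 mm above the table. Origin: centre of its underside. y: along the lane, x: across, z: up. Two steel guide rails, 14 mm high above the top face and 64 mm apart, edge the lane from y = -125 to 125 mm; the pot's foot has about 5 mm of play to each side; held hard against a rail or pressed down it can jam and tip.
- bar_mid (a point): Middle of the lane on the plate's top face, straight below the middle of the lamp bar (0, 0, 14 mm in the plate's frame).
- lamp_bar: Fixed white lamp tube, 14 mm thick, across the lane along the plate's x. Underside 70 mm, top 84 mm above the plate's top face (black end blocks to 86 mm), on posts at x = -54 and 54 mm. The pot fits under it, a gripper holding the pot does not: push the pot through from one side with tilted fingers, then take it from the other side. Origin and axes: as the plate's.
- clay_pot: Loose terracotta pot with dark soil look, 58 mm high, 0.2 to 0.45 kg. Origin: centre of its underside, z up. Round: rim 68 mm across from about 45 to 58 mm up, tapering to a foot 50 mm across (about 58 mm across at 30 mm up). Can be gripped across the rim. Slides easily on the smooth plate (friction about 0.2). Starts on the blue mark.
- warm_mark: Orange disc, 62 mm across, flat in the plate's top face: the place the pot must go to. Origin: its centre, on the top face. It lies in the lane 85 mm from bar_mid, at the plate's +y or -y end (differs from start to start).
- cool_mark: Blue disc, 62 mm across, flat in the top face, 85 mm from bar_mid at the other end: where the pot starts. Origin: its centre.
- probe_left (a joint): Probe at the plate's +y end: yellow paddle 40 mm wide, 10-24 mm above the top face, in a black holder 27 mm high. Value (m) 0 at the start, to 0.015 pushed outwards; about 3 N friction, no spring, stays where left. The holder is clamped elsewhere each time, given by no reading: the pot meets the paddle with its centre 90 to 112 mm from bar_mid, to be felt or seen.
- probe_right (a joint): The same probe at the plate's -y end; grows as the paddle is pushed outwards (towards -y). Start 0.
- red_jar: Bystander: glass jar with red lid, 52 mm across, 69 mm high, left of the plate. Origin: centre of underside.
- black_pot: Bystander: empty black pot, 68 mm across, 58 mm high, left of the plate. Origin: centre of underside.
- meter: Bystander: small white room climate meter, 42 x 62 x 58 mm, left of the plate. Origin: centre of underside.
Mind the look-alikes: they are no part of the job. Leave any purple look-alike of the clay_pot alone.

How it is judged:
By the outcome, as a careful person would: the job done as asked, in the order asked, and still so for the second after the job is handed in, with the robot touching nothing.
It also fails if it takes over 58 s, if anything falls off the work surface, if the arm or the gripper's body presses on something with over 40 N, if the wrist force passes 120 N, or if a joint passes its speed limit or range.

ROBOT

A 7-joint arm with a two-finger parallel gripper is mounted at the origin on the work surface; the furniture and walls round the work are solid. World frame = base frame: x ahead of the robot, y to its left, z up, the work surface at z = 0. Lengths are in m, angles in rad, forces in N, time in s.
With the tool pointing down it reaches from about 0.4 to 0.875 m from the base axis. Payload 19.3 kg.
Tool frame: the origin (TCP) lies midway between the tips of the shut fingers; the grasp point (between the pads) lies 19 mm behind it (r.grasp_offset is the distance from the TCP to the grasp point, in m); z points along the fingers, y is the line along which they close (so a half turn about z gives the same grasp; the last joint's range is limited). The gripper opens to 85 mm and grips with 20 to 120 N. Pads are 22 mm wide; open, the fingers measure 114 mm over their backs; the gripper's body (76 mm by 85 mm) begins 54 mm behind the grasp point. The pads swing forward as they close: fully open they stand 13 mm farther back than shut.
Start: joints at [1.232, 0.521, -0.036, 1.599, 0.021, 1.021, -0.113], TCP at [0.166, -0.603, 0.231] pointing down, gripper open.
Joint ranges: [-2.91, 2.91], [-0.3, 2.13], [-1.5, 1.42], [0.17, 2.43], [-1.26, 4.41], [0.16, 1.93], [-2.52, 2.52]. Speed limits (rad/s): [1.89, 1.89, 2.39, 2.39, 3.01, 3.01, 3.01].

INTERFACE

Orientations are given as a rotation vector (axis times angle).
In Python, from cell import r, optics gives the robot as it stands. The module is installed in compiled form; this text tells all that it offers.
- The arm moves only by the shell command python3 -m handwheel 'ROWS' [FORCE]. ROWS is JSON, a list of rows, each an object of numbers: "fingers": the closure in counts, from 0 (fully open) to 255 (shut); "dx", "dy", "dz": the shift along the tool's x, y, z in cm; "twist": the turn about the tool's z in degrees. A call has 1 to 12 rows; each row is the pose to reach, as a shift and turn from the pose commanded when the call began, along the tool's axes at that moment; what a row does not reach only later rows make up. A row lasts 1/12 s, in which the tool goes at most 41.7 mm and 7.16 degrees, less where a joint would pass 70% of its speed; a pose out of reach is approached as far as the arm can. A call with a gripper value outside its range is refused whole. The fingers move at their own pace and stop on an object; FORCE is the grip in N (left out, the last holds). Time passes only in rows, so rows that repeat a pose let the fingers close. It gives the time, the measured TCP pose, the force, the opening and the grip force at its end, in the units of the state.
- r.read_state(): the state, without advancing time (a new reading comes with each control period).
- optics.get_image(name): name is "scene" or "top" or "wrist"; returns (picture, depth): 420x560x3 uint8, red, green, blue; 420x560 float32, m along the optical axis (not along the pixel's ray), 0 where there is no reading.
- optics.camera_params(name): a dict with "camera_matrix" (3x3 intrinsics, pixels), "position" and "attitude" of the camera in the world. Camera axes: x right, y down, z forward; pixel columns grow to the right and rows downward; lengths in m; the calibration is good to about 2 mm. A picture is of the moment at which its call begins: read the wrist's pose just before it. camera_params takes no time and is no camera call; for the wrist camera it gives the pose at the moment of the call.
- r.close_job(): hands the job in; it is judged then, once.
The state is a dict: "clock": time; "joints": joint angles; "joint_vel": joint speeds; "effort": joint torques, N m; "ee_pos": TCP position; "tcp_rot": TCP orientation; "contact_force": force on the tool from outside, world axes, zero at the start; "moment": the same for the moment, N m; "gripper_width": finger opening in m; "grip_force": force on a finger pad.
Only numpy, scipy, OpenCV 4.12 (cv2) and the standard library are available. Lean on these libraries where they do the work, as an engineer would, in place of code of your own. Each camera call takes 0.05 s, during which the arm holds its last target. There are 200 camera calls.

## Working session

There is one attempt and no reset: what is moved stays moved. The work goes in short steps, Python scripts to look and compute and a shell command to move; the robot and the scene stay as the last step left them, time stands still between calls to the robot, and variables do not carry over. Pictures are saved under pics/ and viewed, at most 10 in all, crops included, and the job is handed in when it is done.

```bash
mkdir -p pics
cat > h.py <<'E'
import numpy as np, cv2
from scipy.spatial.transform import Rotation as R
from cell import r, optics
def cam(n):
    p=optics.camera_params(n); K=np.array(p["camera_matrix"]); a=np.array(p["attitude"],float)
    M=a if a.shape==(3,3) else (R.from_rotvec(a) if a.size==3 else R.from_quat(a)).as_matrix()
    return K,np.array(p["position"]),M
def ray(c,u,v,z):
    K,p,M=c; d=M@np.linalg.inv(K)@[u,v,1.]; return p+d*(z-p[2])/d[2]
def save(n,f):
    c=cam(n); im,d=optics.get_image(n); cv2.imwrite(f"pics/{f}.png",im[:,:,::-1]); np.savez(f"pics/{f}.npz",im=im,d=d,K=c[0],p=c[1],M=c[2]); return c,im,d
E
python3 - <<'E'
from h import *
for n in("top","scene"):
    c,im,d=save(n,n+"0"); print(n,optics.camera_params(n))
s=r.read_state(); print(s); print(R.from_rotvec(s["tcp_rot"]).as_matrix().round(3), r.grasp_offset)
E
```

```text
top {'camera_matrix': array([[504.39902911,   0.        , 278.59850164],
       [  0.        , 504.39902911, 207.3979081 ],
       [  0.        ,   0.        ,   1.        ]]), 'position': array([ 0.2555997 , -0.03846316,  1.12426613]), 'attitude': array([-2.16409704,  2.14713349, -0.12632252])}
scene {'camera_matrix': array([[483.24396809,   0.        , 278.23826517],
       [  0.        , 483.24396809, 208.55641733],
       [  0.        ,   0.        ,   1.        ]]), 'position': array([-0.15126887,  0.58140711,  0.8098754 ]), 'attitude': array([-0.93368064,  2.49251185, -1.05418094])}
{'clock': 0.1, 'joints': array([ 1.23183918,  0.52194681, -0.03632354,  1.59993293,  0.02124821,
        1.02108856, -0.11277879]), 'joint_vel': array([ 1.58547480e-03, -1.70198493e-03, -3.91418189e-04, -6.41869290e-04,
       -1.22877520e-03,  4.03425742e-05, -1.54511548e-03]), 'effort': array([ 5.90508222e-03, -9.28476977e+01,  1.98548935e+00, -3.70520389e+01,
        1.82271260e-02,  5.49461256e-03, -5.67723907e-05]), 'ee_pos': array([ 0.16583504, -0.60229831,  0.23079455]), 'tcp_rot': array([-3.11231264e+00, -4.20814139e-01,  3.79852185e-04]), 'contact_force': array([ 0.07294579,  0.09830394, -0.8412175 ]), 'moment': array([ 0.04101335, -0.03824851,  0.02179862]), 'grip_force': 0.0, 'gripper_width': 0.08517914963087847}
[[ 0.964  0.266 -0.   ]
 [ 0.266 -0.964  0.001]
 [-0.    -0.001 -1.   ]] 0.0187
```

View pics/top0.png

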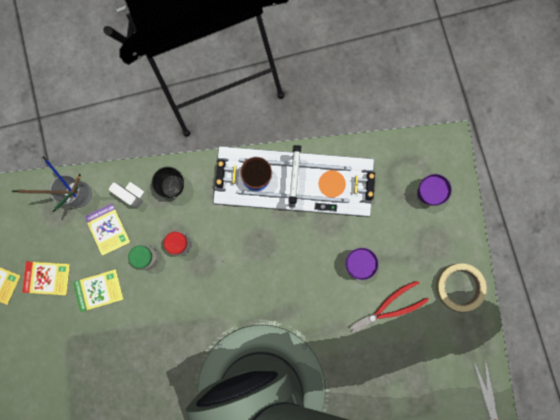

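View pics/scene0.png

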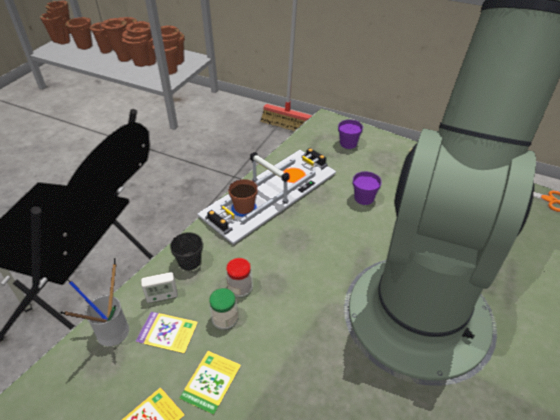

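The pot on the plate is at top (257,173), on the blue end, and the orange mark is at (332,184). The pots at (434,190) and (361,264) are purple look-alikes, and (167,183) is the black bystander. Next I'll measure the pot and the plate, and confirm with an enlarged crop.

Run:
```python
from h import *
z=np.load("pics/top0.npz"); im=z["im"]; c=(z["K"],z["p"],z["M"])
hsv=cv2.cvtColor(im,cv2.COLOR_RGB2HSV)
reg=np.zeros(im.shape[:2],np.uint8); reg[140:222,205:385]=255
def big(m):
    cs,_=cv2.findContours(m&reg,cv2.RETR_EXTERNAL,cv2.CHAIN_APPROX_NONE); return max(cs,key=cv2.contourArea)
o=big(cv2.inRange(hsv,(5,150,150),(20,255,255))); (u,v),rad=cv2.minEnclosingCircle(o)
O=ray(c,u,v,.014); print("orange",u,v,rad,O.round(4))
w=cv2.morphologyEx(cv2.inRange(hsv,(0,0,150),(179,45,255)),cv2.MORPH_CLOSE,np.ones((25,25)))
q=np.array([ray(c,*p,.014)[:2] for p in cv2.boxPoints(cv2.minAreaRect(big(w)))]); print("plate",q.round(4),np.linalg.norm(np.diff(q,axis=0),axis=1)); C=q.mean(0);print("centre",C)
e=[q[1]-q[0],q[2]-q[1]]; l=max(e,key=np.linalg.norm); l=l/np.linalg.norm(l); l*=np.sign(l[1])
print("lane +y",l,"yaw",np.degrees(np.arctan2(-l[0],l[1])), "orange from centre",l@(O[:2]-C))
# pot rim from depth: points 60-75mm high in a window
K,p,M=c; vv,uu=np.mgrid[145:205,232:285]; D=z["d"][145:205,232:285]
P=np.stack([(uu-K[0,2])/K[0,0]*D,(vv-K[1,2])/K[1,1]*D,D],-1)@M.T+p
s=(abs(P[...,2]-.072)<.006)&(D>0); pts=np.stack([uu[s],vv[s]],1).astype(np.float32)
(u,v),rad=cv2.minEnclosingCircle(pts); X=ray(c,u,v,.072); print("pot",u,v,rad,len(pts),X.round(4),"in plate",l@(X[:2]-C),np.array([l[1],-l[0]])@(X[:2]-C))
cv2.imwrite("pics/crop.png",cv2.resize(im[135:225,205:385,::-1],None,fx=4.4,fy=4.4,interpolation=cv2.INTER_CUBIC))
```

```text
orange 331.73651123046875 183.38946533203125 12.812172889709473 [ 0.4471 -0.1499  0.014 ]
plate [[ 0.5443  0.1355]
 [ 0.547  -0.268 ]
 [ 0.3638 -0.2648]
 [ 0.3607  0.1307]] [0.40350787 0.18328246 0.39555697]
centre [ 0.45394514 -0.06666068]
lane +y [-0.00687962  0.99997634] yaw 0.39417651775455986 orange from centre -0.08317388015596959
pot 255.74180603027344 172.1475372314453 16.12735939025879 157 [0.4601 0.0169 0.072 ] in plate 0.08351389379593885 0.00671491785521431
```

View pics/crop.png

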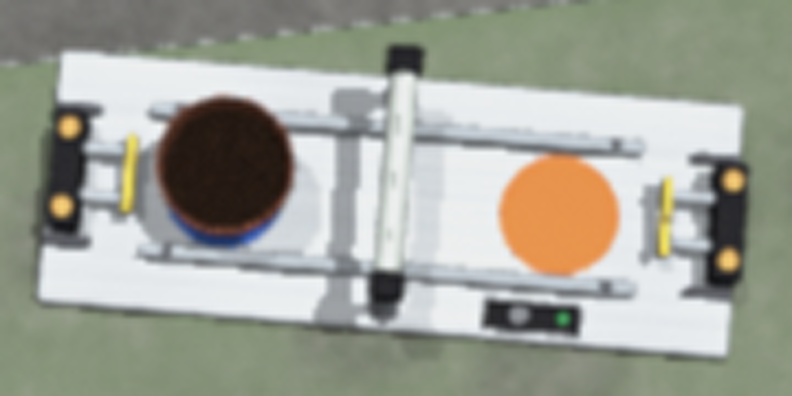

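The crop shows the terracotta pot over the blue disc at (225,165) and the orange disc at (559,214). The yellow paddles are at (128,172) and (665,216), and the bar runs from (404,60) to (386,290). I'll get the plate corners from this view.

Run:
```python
from h import *
z=np.load("pics/top0.npz"); c=(z["K"],z["p"],z["M"])
f=lambda x,y,h:ray(c,205+x/4.4-.4,135+y/4.4-.4,h)[:2]
q=np.array([f(62,50,.014),f(742,105,.014),f(727,355,.014),f(38,300,.014)]);C=q.mean(0)
l=(q[0]-q[1]+q[3]-q[2]); print(q.round(4),C,np.linalg.norm(l)/2); l/=np.linalg.norm(l); xx=np.array([l[1],-l[0]])
print("l",l,"C",C)
for n,p in dict(O=f(559,214,.014),pot=f(225,165,.072),bar=(f(404,60,.1)+f(386,290,.1))/2,padP=f(128,172,.038),padM=f(665,216,.038)).items(): print(n,p,"y",l@(p-C),"x",xx@(p-C))
s=r.read_state();Rm=R.from_rotvec(s["tcp_rot"]).as_matrix();print("twist sign: tool x angle",np.degrees(np.arctan2(Rm[1,0],Rm[0,0])),"lane angle",np.degrees(np.arctan2(l[1],l[0])))
print("shift in tool cm to above pot",Rm.T@(np.r_[f(225,165,.072),.231]-s["ee_pos"])*100)
```

```text
[[ 0.5307  0.1043]
 [ 0.5044 -0.2432]
 [ 0.3762 -0.2337]
 [ 0.4015  0.1135]] [ 0.45322141 -0.06479627] 0.3482674574637719
l [0.07399189 0.99725884] C [ 0.45322141 -0.06479627]
O [ 0.44744967 -0.14968228] y -0.08508038786190657 x 0.0005249602231846996
pot [0.46018772 0.01691039] y 0.08199813348308382 x 0.0009015885554966862
bar [ 0.45090627 -0.06435223] y 0.00027151702011649314 x -0.0023416492886374936
padP [0.46291148 0.06691594] y 0.1320681463901086 x -8.212339430448242e-05
padM [ 0.44268221 -0.19978326] y -0.13539679101373742 x -0.0005223652672369305
twist sign: tool x angle 15.400471753656593 lane angle 85.75669911851885
shift in tool cm to above pot [ 4.48222967e+01 -5.18805415e+01  2.55030967e-02]
```

```bash
python3 -m handwheel '[{"dx":29,"dy":-11,"twist":-35,"fingers":0},{"dx":29,"dy":-11,"twist":-35,"fingers":0},{"dx":29,"dy":-11,"twist":-35,"fingers":0},{"dx":29,"dy":-11,"twist":-35,"fingers":0},{"dx":29,"dy":-11,"twist":-35,"fingers":0},{"dx":29,"dy":-11,"twist":-35,"fingers":0},{"dx":29,"dy":-11,"twist":-35,"fingers":0},{"dx":29,"dy":-11,"twist":-35,"fingers":0},{"dx":29,"dy":-11,"twist":-35,"fingers":0},{"dx":29,"dy":-11,"twist":-35,"fingers":0}]' 40
cat > go.py <<'E'
import sys
from h import *
# usage: go.py y x h : plate-frame target of TCP (mm; h above plate top) -> tool shift in cm, twist deg
l=np.array([.07399,.99726]); xx=np.array([l[1],-l[0]]); C=np.array([.45322,-.0648])
s=r.read_state();Rm=R.from_rotvec(s["tcp_rot"]).as_matrix();p=s["ee_pos"]
print("t",round(s["clock"],2),"now y,x,h mm",(np.r_[l@(p[:2]-C),xx@(p[:2]-C),p[2]-.014]*1e3).round(1),"F(lane,x,z)",np.r_[l@s["contact_force"][:2],xx@s["contact_force"][:2],s["contact_force"][2]].round(1),"w",round(s["gripper_width"]*1e3,1),"grip",round(s["grip_force"],1),"tilt",Rm[:2,2].round(4))
if len(sys.argv)>1:
    y,x,h=[float(a)/1e3 for a in sys.argv[1:4]]
    print("shift cm",(Rm.T@(np.r_[C+l*y+xx*x,h+.014]-p)*100).round(2),"twist",-((85.757-np.degrees(np.arctan2(Rm[1,0],Rm[0,0]))+180)%360-180))
E
python3 go.py 82 0.9 180
```

```text
t 0.1 now y,x,h mm [-557.3 -246.8  216.8] F(lane,x,z) [ 0.1  0.1 -0.8] w 85.2 grip 0.0 tilt [-0.0004  0.0009]
shift cm [ 44.82 -51.88   3.73] twist -70.35652824634343validation failed for argument at $[0]...
```

```bash
python3 -m handwheel '[{"fingers":0,"dx":29,"dy":-11,"dz":0,"twist":-35},{"fingers":0,"dx":29,"dy":-11,"dz":0,"twist":-35},{"fingers":0,"dx":29,"dy":-11,"dz":0,"twist":-35},{"fingers":0,"dx":29,"dy":-11,"dz":0,"twist":-35},{"fingers":0,"dx":29,"dy":-11,"dz":0,"twist":-35},{"fingers":0,"dx":29,"dy":-11,"dz":0,"twist":-35},{"fingers":0,"dx":29,"dy":-11,"dz":0,"twist":-35},{"fingers":0,"dx":29,"dy":-11,"dz":0,"twist":-35},{"fingers":0,"dx":29,"dy":-11,"dz":0,"twist":-35},{"fingers":0,"dx":29,"dy":-11,"dz":0,"twist":-35}]' 40
python3 go.py 82 0.9 180
```

```text
clock: 0.93
ee_pos: [0.417, -0.4186, 0.2309]
tcp_rot: [-2.841, -1.34, 0.0]
contact_force: [-1.3, -1.6, 0.0]
gripper_width: 0.0854
grip_force: 0.0
t 0.93 now y,x,h mm [-355.6   -9.9  216.9] F(lane,x,z) [-1.6 -1.2  0. ] w 85.4 grip 0.0 tilt [-0.0005  0.0005]
shift cm [ 36.36 -24.36   3.72] twist -35.23624140434771
```

```bash
python3 -m handwheel '[{"fingers":0,"dx":36.4,"dy":-24.4,"dz":3.7,"twist":-35.2},{"fingers":0,"dx":36.4,"dy":-24.4,"dz":3.7,"twist":-35.2},{"fingers":0,"dx":36.4,"dy":-24.4,"dz":3.7,"twist":-35.2},{"fingers":0,"dx":36.4,"dy":-24.4,"dz":3.7,"twist":-35.2},{"fingers":0,"dx":36.4,"dy":-24.4,"dz":3.7,"twist":-35.2},{"fingers":0,"dx":36.4,"dy":-24.4,"dz":3.7,"twist":-35.2},{"fingers":0,"dx":36.4,"dy":-24.4,"dz":3.7,"twist":-35.2},{"fingers":0,"dx":36.4,"dy":-24.4,"dz":3.7,"twist":-35.2},{"fingers":0,"dx":36.4,"dy":-24.4,"dz":3.7,"twist":-35.2},{"fingers":0,"dx":36.4,"dy":-24.4,"dz":3.7,"twist":-35.2},{"fingers":0,"dx":36.4,"dy":-24.4,"dz":3.7,"twist":-35.2},{"fingers":0,"dx":36.4,"dy":-24.4,"dz":3.7,"twist":-35.2}]' 40
python3 - <<'E'
from h import *
save("wrist","w1")
E
python3 go.py 82 0.9 36
```

```text
clock: 1.93
ee_pos: [0.4604, 0.0203, 0.1941]
tcp_rot: [-2.3, -2.139, -0.002]
contact_force: [-0.7, -0.2, 0.7]
gripper_width: 0.0856
grip_force: 0.0
t 1.98 now y,x,h mm [ 82.7   0.9 180.1] F(lane,x,z) [-1.7  0.1  0.5] w 85.5 grip 0.0 tilt [-0.0003  0.0002]
shift cm [-0.07  0.   14.41] twist -0.020850901548215006
```

View pics/w1.png

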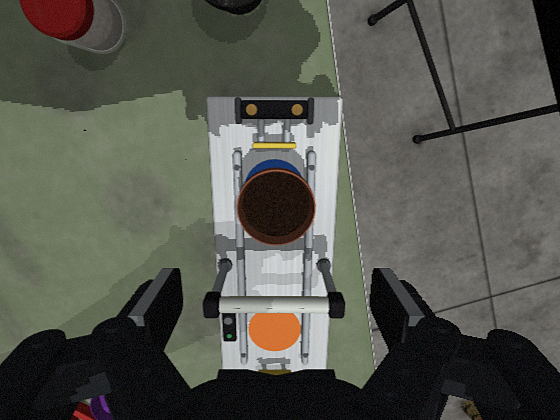

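The wrist view shows the pot rim at (276,205), centred between the fingers. The bar runs (215..335,304), the orange mark is at (275,330), and the paddle is at (274,146). I'll refine from this view.

Run:
```python
from h import *
z=np.load("pics/w1.npz"); im=z["im"]; c=(z["K"],z["p"],z["M"]); d=z["d"]
l=np.array([.07399,.99726]); xx=np.array([l[1],-l[0]]); C=np.array([.45322,-.0648])
pl=lambda P:((l@(P[:2]-C)).round(4),(xx@(P[:2]-C)).round(4))
print("cam",pl(c[1]),c[1])
g=lambda n,u,v,h:print(n,pl(ray(c,u,v,h+.014)),d[int(v),int(u)])
g("rimL",237.5,206,.058);g("rimR",315.5,206,.058);g("rim top",276,169,.058);g("rim bot",276,243,.058)
g("orange",275,331,0); g("paddle",274,145,.024)
g("railL far",236,160,.014);g("railR far",312,160,.014);g("railL near",244,358,.014);g("railR near",304,358,.014)
g("bar mid",276,304,.084)
```

```text
cam (np.float64(0.1614), np.float64(0.0014)) [0.46650807 0.09602231 0.33691842]
rimL (np.float64(0.0814), np.float64(-0.0313)) 0.2774396
rimR (np.float64(0.0815), np.float64(0.0354)) 0.33678484
rim top (np.float64(0.1133), np.float64(0.0016)) 0.2681254
rim bot (np.float64(0.0472), np.float64(0.0017)) 0.28939554
orange (np.float64(-0.0908), np.float64(0.0008)) 0.38196877
paddle (np.float64(0.1292), np.float64(-0.0002)) 0.29476392
railL far (np.float64(0.1139), np.float64(-0.0366)) 0.30797794
railR far (np.float64(0.1141), np.float64(0.036)) 0.3092869
railL near (np.float64(-0.1174), np.float64(-0.0354)) 0.3780442
railR near (np.float64(-0.1173), np.float64(0.0347)) 0.3790681
bar mid (np.float64(0.0021), np.float64(0.0018)) 0.2771421
```

```bash
python3 -m handwheel '[{"fingers":0,"dx":-0.1,"dy":0,"dz":4,"twist":0},{"fingers":0,"dx":-0.1,"dy":0,"dz":7,"twist":0},{"fingers":0,"dx":-0.1,"dy":0,"dz":10,"twist":0},{"fingers":0,"dx":-0.1,"dy":0,"dz":12,"twist":0},{"fingers":0,"dx":-0.1,"dy":0,"dz":14,"twist":0},{"fingers":0,"dx":-0.1,"dy":0,"dz":15,"twist":0},{"fingers":0,"dx":-0.1,"dy":0,"dz":15.4,"twist":0},{"fingers":0,"dx":-0.1,"dy":0,"dz":15.4,"twist":0},{"fingers":0,"dx":-0.1,"dy":0,"dz":15.4,"twist":0}]' 30
python3 go.py 81.5 1 26
```

```text
clock: 2.73
ee_pos: [0.4607, 0.015, 0.041]
tcp_rot: [2.306, 2.133, 0.001]
contact_force: [-0.5, 0.3, 0.9]
gripper_width: 0.0855
grip_force: 0.0
t 2.73 now y,x,h mm [80.1  1.5 27. ] F(lane,x,z) [ 0.3 -0.6  0.9] w 85.5 grip 0.0 tilt [ 0.0007 -0.0002]
shift cm [ 0.14 -0.05  0.1 ] twist -0.20570173023997995
```

```bash
python3 -m handwheel '[{"fingers":30,"dx":0.1,"dy":0,"dz":0,"twist":0},{"fingers":40,"dx":0.1,"dy":0,"dz":0,"twist":0},{"fingers":50,"dx":0.1,"dy":0,"dz":0,"twist":0},{"fingers":60,"dx":0.1,"dy":0,"dz":0,"twist":0},{"fingers":70,"dx":0.1,"dy":0,"dz":0,"twist":0},{"fingers":80,"dx":0.1,"dy":0,"dz":0,"twist":0},{"fingers":80,"dx":0.1,"dy":0,"dz":0,"twist":0},{"fingers":80,"dx":0.1,"dy":0,"dz":0,"twist":0}]' 30
python3 go.py 28 0.5 26
```

```text
clock: 3.4
ee_pos: [0.4607, 0.0164, 0.0412]
tcp_rot: [2.304, 2.134, 0.001]
contact_force: [-2.8, -0.0, 18.2]
gripper_width: 0.0664
grip_force: 28.6
t 3.4 now y,x,h mm [81.6  1.4 27.2] F(lane,x,z) [-0.2 -2.8 18.2] w 66.4 grip 28.6 tilt [ 0.001  -0.0004]
shift cm [-5.36 -0.08  0.12] twist -0.16136418498268768
```

```bash
for i in 1; do python3 -m handwheel '[{"fingers":80,"dx":0,"dy":0,"dz":-0.05,"twist":0},{"fingers":80,"dx":0,"dy":0,"dz":-0.05,"twist":0}]' 30; done; python3 go.py 28 0.5 26
```

```text
clock: 3.57
ee_pos: [0.4606, 0.0164, 0.0413]
tcp_rot: [2.305, 2.134, 0.001]
contact_force: [-2.8, -0.6, 10.5]
gripper_width: 0.066
grip_force: 35.4
t 3.57 now y,x,h mm [81.5  1.3 27.3] F(lane,x,z) [-0.8 -2.7 10.5] w 66.0 grip 35.4 tilt [ 0.0007 -0.0002]
shift cm [-5.35 -0.07  0.13] twist -0.1577633441441435
```

```bash
python3 -m handwheel '[{"fingers":80,"dx":0,"dy":0,"dz":-0.05,"twist":0},{"fingers":80,"dx":0,"dy":0,"dz":-0.05,"twist":0}]' 30; python3 go.py 28 0.5 26
```

```text
clock: 3.73
ee_pos: [0.4603, 0.0164, 0.0414]
tcp_rot: [2.305, 2.134, 0.0]
contact_force: [-0.8, -1.8, -0.3]
gripper_width: 0.066
grip_force: 34.8
t 3.73 now y,x,h mm [81.5  1.1 27.4] F(lane,x,z) [-1.9 -0.7 -0.3] w 66.0 grip 34.8 tilt [0. 0.]
shift cm [-5.35 -0.04  0.14] twist -0.1627421103062261
```

```bash
python3 -m handwheel '[{"fingers":80,"dx":-0.2,"dy":0,"dz":0.02,"twist":0},{"fingers":80,"dx":-0.6,"dy":0,"dz":0.02,"twist":0},{"fingers":80,"dx":-1.1,"dy":0,"dz":0.02,"twist":0},{"fingers":80,"dx":-1.6,"dy":0,"dz":0.02,"twist":0},{"fingers":80,"dx":-2.1,"dy":0,"dz":0.02,"twist":0},{"fingers":80,"dx":-2.7,"dy":0,"dz":0.02,"twist":0}]' 30; python3 go.py 28 0.5 26
```

```text
clock: 4.23
ee_pos: [0.4588, -0.0102, 0.0413]
tcp_rot: [2.304, 2.135, 0.002]
contact_force: [0.1, 4.2, 6.2]
gripper_width: 0.0659
grip_force: 35.2
t 4.23 now y,x,h mm [54.8  1.5 27.3] F(lane,x,z) [ 4.2 -0.2  6.2] w 65.9 grip 35.2 tilt [0.001  0.0006]
shift cm [-2.68 -0.09  0.13] twist -0.12488994087141236
```

```bash
python3 -m handwheel '[{"fingers":80,"dx":-0.4,"dy":0,"dz":-0.02,"twist":0},{"fingers":80,"dx":-0.9,"dy":-0.03,"dz":-0.02,"twist":0},{"fingers":80,"dx":-1.4,"dy":-0.05,"dz":-0.02,"twist":0},{"fingers":80,"dx":-1.9,"dy":-0.05,"dz":-0.02,"twist":0},{"fingers":80,"dx":-2.4,"dy":-0.05,"dz":-0.02,"twist":0},{"fingers":80,"dx":-2.6,"dy":-0.05,"dz":-0.02,"twist":0},{"fingers":80,"dx":-2.6,"dy":-0.05,"dz":-0.02,"twist":0}]' 30; python3 go.py 28 0.5 26
```

```text
clock: 4.82
ee_pos: [0.4558, -0.0372, 0.0413]
tcp_rot: [2.306, 2.133, -0.0]
contact_force: [0.5, -3.6, 6.1]
gripper_width: 0.0659
grip_force: 35.1
t 4.82 now y,x,h mm [27.7  0.5 27.3] F(lane,x,z) [-3.6  0.8  6.1] w 65.9 grip 35.1 tilt [-0.     -0.0004]
shift cm [ 0.03 -0.    0.13] twist -0.21476321025841116
```

```bash
python3 -m handwheel '[{"fingers":60,"dx":0,"dy":0,"dz":0,"twist":0},{"fingers":40,"dx":0,"dy":0,"dz":0,"twist":0},{"fingers":0,"dx":0,"dy":0,"dz":0,"twist":0},{"fingers":0,"dx":0,"dy":0,"dz":0,"twist":0},{"fingers":0,"dx":0,"dy":0,"dz":0,"twist":0},{"fingers":0,"dx":0,"dy":0,"dz":-1.5,"twist":0},{"fingers":0,"dx":0,"dy":0,"dz":-4,"twist":0},{"fingers":0,"dx":0,"dy":0,"dz":-7,"twist":0},{"fingers":0,"dx":0,"dy":0,"dz":-8,"twist":0},{"fingers":0,"dx":0,"dy":0,"dz":-8,"twist":0}]' 30
python3 -m handwheel '[{"fingers":255,"dx":3,"dy":0.05,"dz":0,"twist":0},{"fingers":255,"dx":6,"dy":0.05,"dz":0,"twist":0},{"fingers":255,"dx":6.4,"dy":0.05,"dz":0,"twist":0},{"fingers":255,"dx":6.4,"dy":0.05,"dz":0,"twist":0},{"fingers":255,"dx":6.4,"dy":0.05,"dz":0,"twist":0},{"fingers":255,"dx":6.4,"dy":0.05,"dz":0,"twist":0},{"fingers":255,"dx":6.4,"dy":0.05,"dz":0,"twist":0},{"fingers":255,"dx":6.4,"dy":0.05,"dz":0,"twist":0}]' 30
python3 go.py 90 0 34
python3 - <<'E'
from h import *
c,im,d=save("wrist","w2")
E
```

```text
clock: 5.65
ee_pos: [0.4569, -0.0365, 0.1234]
tcp_rot: [2.303, 2.132, 0.004]
contact_force: [0.7, -0.1, -0.0]
gripper_width: 0.0854
grip_force: 0.0
clock: 6.32
ee_pos: [0.4611, 0.0266, 0.1211]
tcp_rot: [-2.306, -2.133, 0.001]
contact_force: [0.2, 0.4, 0.6]
gripper_width: -0.0001
grip_force: 0.0
t 6.32 now y,x,h mm [ 91.8   1.1 107.1] F(lane,x,z) [0.4 0.2 0.6] w -0.1 grip 0.0 tilt [-0.0003 -0.0002]
shift cm [-0.18 -0.11  7.31] twist -0.22835812000502642
```

View pics/w2.png

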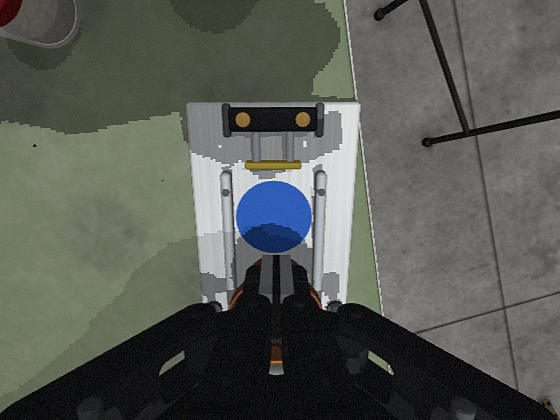

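The wrist view shows the pot (275,290) just past the blue mark (274,217), centred behind the shut fingers. I'll lower and push it from there.

```bash
python3 -m handwheel '[{"fingers":255,"dx":0,"dy":-0.05,"dz":3,"twist":-0.2},{"fingers":255,"dx":0,"dy":-0.05,"dz":6,"twist":-0.2},{"fingers":255,"dx":0,"dy":-0.05,"dz":7.3,"twist":-0.2},{"fingers":255,"dx":0,"dy":-0.05,"dz":7.3,"twist":-0.2},{"fingers":255,"dx":-0.5,"dy":-0.05,"dz":7.3,"twist":-0.2},{"fingers":255,"dx":-1,"dy":-0.05,"dz":7.3,"twist":-0.2},{"fingers":255,"dx":-1.4,"dy":-0.05,"dz":7.3,"twist":-0.2},{"fingers":255,"dx":-1.8,"dy":-0.05,"dz":7.3,"twist":-0.2},{"fingers":255,"dx":-2.2,"dy":-0.05,"dz":7.3,"twist":-0.2},{"fingers":255,"dx":-2.6,"dy":-0.05,"dz":7.3,"twist":-0.2},{"fingers":255,"dx":-3.0,"dy":-0.05,"dz":7.3,"twist":-0.2}]' 30
python3 go.py 40 0 34
```

```text
clock: 7.28
ee_pos: [0.4587, -0.0027, 0.0486]
tcp_rot: [2.301, 2.138, 0.001]
contact_force: [-0.0, 2.3, 2.0]
gripper_width: -0.0001
grip_force: 0.9
t 7.28 now y,x,h mm [62.3  0.9 34.6] F(lane,x,z) [ 2.3 -0.2  2. ] w -0.1 grip 0.9 tilt [0.0008 0.0002]
shift cm [-2.23 -0.09  0.06] twist 0.039063715379825226
```

```bash
python3 -m handwheel '[{"fingers":255,"dx":-0.4,"dy":-0.05,"dz":0,"twist":0},{"fingers":255,"dx":-0.8,"dy":-0.05,"dz":0,"twist":0},{"fingers":255,"dx":-1.2,"dy":-0.05,"dz":0,"twist":0},{"fingers":255,"dx":-1.6,"dy":-0.05,"dz":0,"twist":0},{"fingers":255,"dx":-2.0,"dy":-0.05,"dz":0,"twist":0},{"fingers":255,"dx":-2.4,"dy":-0.05,"dz":0,"twist":0},{"fingers":255,"dx":-2.7,"dy":-0.05,"dz":0,"twist":0},{"fingers":255,"dx":-2.9,"dy":-0.05,"dz":0,"twist":0},{"fingers":255,"dx":-3.1,"dy":-0.05,"dz":0,"twist":0},{"fingers":255,"dx":-3.1,"dy":-0.05,"dz":0,"twist":0}]' 30
python3 go.py 22 0 34
python3 - <<'E'
from h import *
c,im,d=save("top","t2")
c,im2,d=save("scene","s2")
a=cv2.resize(im[135:225,205:385],(800,400),interpolation=cv2.INTER_CUBIC)
b=im2[130:270,170:370]
cv2.imwrite("pics/c2.png",np.hstack([cv2.resize(im[135:225,205:385],(400,200)),cv2.resize(b,(400,280))[:200]])[:,:,::-1])
cv2.imwrite("pics/c2.png",np.vstack([cv2.resize(im[135:225,205:385],(560,280)),cv2.resize(b,(560,320))])[:,:,::-1])
E
```

```text
clock: 8.12
ee_pos: [0.4555, -0.0337, 0.0483]
tcp_rot: [2.302, 2.138, -0.0]
contact_force: [0.4, -0.6, -0.7]
gripper_width: -0.0001
grip_force: 0.0
t 8.12 now y,x,h mm [31.1  0.  34.3] F(lane,x,z) [-0.6  0.4 -0.7] w -0.1 grip 0.0 tilt [-0.0002 -0.0002]
shift cm [-0.91 -0.    0.03] twist 0.01729162415188057
```

View pics/c2.png

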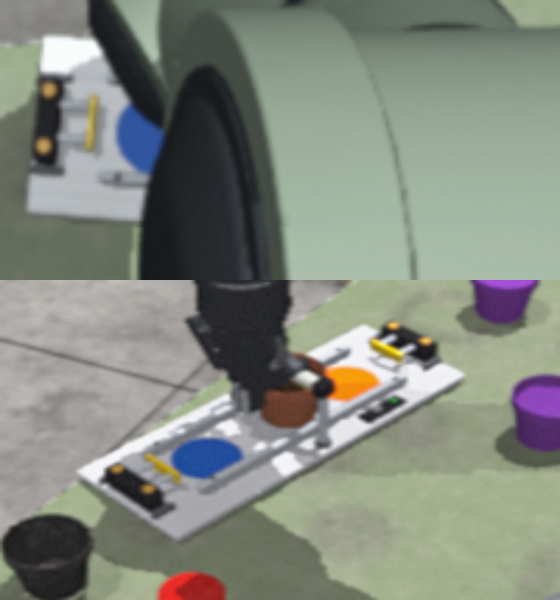

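The scene view shows the pot upright under the bar at (290,390) in the crop, with the fingers behind it. I'll push the last few mm.

```bash
python3 -m handwheel '[{"fingers":255,"dx":-0.3,"dy":0,"dz":0,"twist":0},{"fingers":255,"dx":-0.6,"dy":0,"dz":0,"twist":0},{"fingers":255,"dx":-0.8,"dy":0,"dz":0,"twist":0},{"fingers":255,"dx":-0.95,"dy":0,"dz":0,"twist":0},{"fingers":255,"dx":-1.05,"dy":0,"dz":0,"twist":0},{"fingers":255,"dx":-1.05,"dy":0,"dz":0,"twist":0}]' 30
python3 go.py -20 0 130
python3 -m handwheel '[{"fingers":255,"dx":0.6,"dy":0,"dz":0,"twist":0},{"fingers":255,"dx":1,"dy":0,"dz":0,"twist":0},{"fingers":255,"dx":1,"dy":0,"dz":-4,"twist":0},{"fingers":255,"dx":1,"dy":0,"dz":-8,"twist":0},{"fingers":255,"dx":1,"dy":0,"dz":-12,"twist":0},{"fingers":255,"dx":1,"dy":0,"dz":-14,"twist":0},{"fingers":0,"dx":1,"dy":0,"dz":-14,"twist":0},{"fingers":0,"dx":-3,"dy":0,"dz":-14,"twist":0},{"fingers":0,"dx":-4.4,"dy":0,"dz":-14,"twist":0},{"fingers":0,"dx":-4.4,"dy":0,"dz":-14,"twist":0},{"fingers":0,"dx":-4.4,"dy":0,"dz":-14,"twist":0}]' 30
python3 - <<'E'
from h import *
save("wrist","w3")
E
python3 go.py -23 0 130
```

```text
clock: 8.72
ee_pos: [0.4548, -0.044, 0.0483]
tcp_rot: [-2.302, -2.138, 0.0]
contact_force: [0.8, -0.1, 0.1]
gripper_width: 0.0002
grip_force: 0.1
t 8.72 now y,x,h mm [20.8  0.1 34.3] F(lane,x,z) [-0.1  0.8  0.1] w 0.2 grip 0.1 tilt [-0.0001 -0.0001]
shift cm [-4.08 -0.01 -9.57] twist 0.019929396574639213
clock: 9.63
ee_pos: [0.4514, -0.0877, 0.1879]
tcp_rot: [-2.302, -2.137, 0.0]
contact_force: [-0.8, 1.2, -0.1]
gripper_width: 0.0602
grip_force: 0.0
t 9.68 now y,x,h mm [-22.2  -0.  174. ] F(lane,x,z) [ 0.1 -2.   0.1] w 67.7 grip 0.0 tilt [-0.0004  0.0004]
shift cm [-0.08  0.    4.4 ] twist 0.05711040460340655
```

View pics/w3.png

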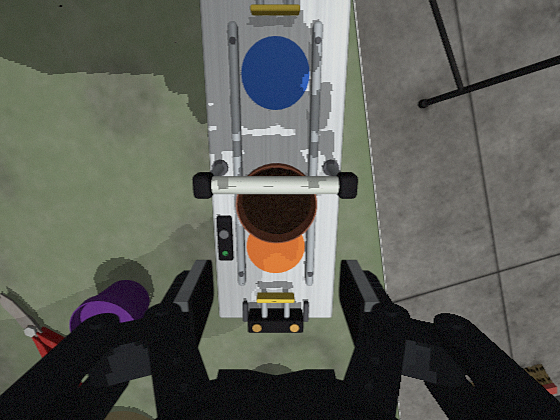

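The pot's rim spans (236..317,203) with its near edge at (276,242), just past the bar at (275,185). The paddle is at (276,297).

Run:
```python
from h import *
z=np.load("pics/w3.npz"); c=(z["K"],z["p"],z["M"]); d=z["d"]
l=np.array([.07399,.99726]); xx=np.array([l[1],-l[0]]); C=np.array([.45322,-.0648])
g=lambda n,u,v,h:print(n,[(a@(ray(c,u,v,h+.014)[:2]-C)*1e3).round(1) for a in(l,xx)])
g("rimL",236,203,.058);g("rimR",317,203,.058);g("rim bot",276,242,.058);g("rim top",276,164,.058)
g("bar",275,185,.084);g("blockL",202,185,.086);g("blockL near",202,198,.086);g("paddle near edge",276,303,.024);g("paddle far edge",276,293,.024)
```

```text
rimL [np.float64(-22.6), np.float64(-32.7)]
rimR [np.float64(-22.6), np.float64(34.7)]
rim bot [np.float64(-57.7), np.float64(0.6)]
rim top [np.float64(10.0), np.float64(0.6)]
bar [np.float64(-1.2), np.float64(-0.2)]
blockL [np.float64(-0.7), np.float64(-53.4)]
blockL near [np.float64(-10.5), np.float64(-54.1)]
paddle near edge [np.float64(-141.2), np.float64(0.6)]
paddle far edge [np.float64(-129.3), np.float64(0.6)]
```

```bash
python3 -m handwheel '[{"fingers":0,"dx":-0.8,"dy":-0.06,"dz":0,"twist":0},{"fingers":0,"dx":-0.8,"dy":-0.06,"dz":3,"twist":0},{"fingers":0,"dx":-0.8,"dy":-0.06,"dz":6,"twist":0},{"fingers":0,"dx":-0.8,"dy":-0.06,"dz":9,"twist":0},{"fingers":0,"dx":-0.8,"dy":-0.06,"dz":11.5,"twist":0},{"fingers":0,"dx":-0.8,"dy":-0.06,"dz":13.3,"twist":0},{"fingers":0,"dx":-0.8,"dy":-0.06,"dz":14.2,"twist":0},{"fingers":0,"dx":-0.8,"dy":-0.06,"dz":14.5,"twist":0},{"fingers":0,"dx":-0.8,"dy":-0.06,"dz":14.5,"twist":0}]' 30
python3 go.py -30 0.8 29
python3 -m handwheel '[{"fingers":30,"dx":0,"dy":0,"dz":0,"twist":0},{"fingers":40,"dx":0,"dy":0,"dz":0,"twist":0},{"fingers":50,"dx":0,"dy":0,"dz":-0.02,"twist":0},{"fingers":60,"dx":0,"dy":0,"dz":-0.05,"twist":0},{"fingers":65,"dx":0,"dy":0,"dz":-0.08,"twist":0},{"fingers":70,"dx":0,"dy":0,"dz":-0.08,"twist":0},{"fingers":70,"dx":0,"dy":0,"dz":-0.08,"twist":0}]' 30
python3 go.py -60 0 28
```

```text
clock: 10.43
ee_pos: [0.4505, -0.0952, 0.0432]
tcp_rot: [-2.3, -2.139, 0.0]
contact_force: [0.7, 0.3, 0.3]
gripper_width: 0.0856
grip_force: 0.0
t 10.43 now y,x,h mm [-30.5  -0.5  29.2] F(lane,x,z) [0.3 0.7 0.3] w 85.6 grip 0.0 tilt [-0.0005  0.0002]
shift cm [0.05 0.13 0.02] twist 0.08717671824865647
clock: 11.02
ee_pos: [0.451, -0.0958, 0.0449]
tcp_rot: [2.301, 2.137, 0.001]
contact_force: [-1.5, -0.3, 12.0]
gripper_width: 0.0657
grip_force: 34.5
t 11.02 now y,x,h mm [-31.1   0.1  30.9] F(lane,x,z) [-0.4 -1.5 12. ] w 65.7 grip 34.5 tilt [ 0.0014 -0.0004]
shift cm [-2.89 -0.01  0.29] twist 0.02909402663988203
```

```bash
python3 -m handwheel '[{"fingers":70,"dx":0,"dy":0,"dz":-0.05,"twist":0},{"fingers":70,"dx":0,"dy":0,"dz":-0.05,"twist":0}]' 30; python3 go.py
```

```text
clock: 11.18
ee_pos: [0.4506, -0.0958, 0.0449]
tcp_rot: [2.301, 2.138, 0.0]
contact_force: [-1.4, -1.9, 5.6]
gripper_width: 0.0658
grip_force: 35.2
t 11.18 now y,x,h mm [-31.1  -0.4  30.9] F(lane,x,z) [-2.  -1.3  5.6] w 65.8 grip 35.2 tilt [ 0.0004 -0.0002]
```

```bash
python3 -m handwheel '[{"fingers":70,"dx":-0.2,"dy":0.02,"dz":-0.02,"twist":0},{"fingers":70,"dx":-0.6,"dy":0.02,"dz":-0.02,"twist":0},{"fingers":70,"dx":-1.1,"dy":0.02,"dz":-0.02,"twist":0},{"fingers":70,"dx":-1.6,"dy":0.02,"dz":-0.02,"twist":0},{"fingers":70,"dx":-2.1,"dy":0.02,"dz":-0.02,"twist":0},{"fingers":70,"dx":-2.6,"dy":0.02,"dz":-0.02,"twist":0},{"fingers":70,"dx":-3.1,"dy":0.02,"dz":-0.02,"twist":0},{"fingers":70,"dx":-3.4,"dy":0.02,"dz":-0.02,"twist":0},{"fingers":70,"dx":-3.4,"dy":0.02,"dz":-0.02,"twist":0}]' 30; python3 go.py
python3 -m handwheel '[{"fingers":50,"dx":0,"dy":0,"dz":0,"twist":0},{"fingers":20,"dx":0,"dy":0,"dz":0,"twist":0},{"fingers":0,"dx":0,"dy":0,"dz":0,"twist":0},{"fingers":0,"dx":0,"dy":0,"dz":0,"twist":0},{"fingers":0,"dx":0.4,"dy":0,"dz":0,"twist":0},{"fingers":0,"dx":0.7,"dy":0,"dz":-0.05,"twist":0},{"fingers":0,"dx":0.7,"dy":0,"dz":-0.05,"twist":0}]' 30; python3 go.py
python3 - <<'E'
from h import *
save("wrist","w4"); save("scene","s4")
z=np.load("pics/s4.npz")["im"][100:280,180:400]; cv2.imwrite("pics/s4c.png",np.hstack([cv2.resize(z,(440,420)),cv2.resize(np.load("pics/w4.npz")["im"],(360,420))])[:,:,::-1])
E
```

```text
clock: 11.93
ee_pos: [0.4483, -0.1307, 0.0449]
tcp_rot: [2.302, 2.137, 0.0]
contact_force: [-0.2, -2.1, 5.8]
gripper_width: 0.0656
grip_force: 35.3
t 11.93 now y,x,h mm [-66.1  -0.1  30.9] F(lane,x,z) [-2.1 -0.   5.8] w 65.6 grip 35.3 tilt [ 0.0005 -0.0004]
clock: 12.52
ee_pos: [0.4488, -0.1216, 0.0454]
tcp_rot: [-2.3, -2.14, -0.001]
contact_force: [-0.5, 0.3, 0.3]
gripper_width: 0.0857
grip_force: 0.0
t 12.52 now y,x,h mm [-57.   -0.2  31.4] F(lane,x,z) [ 0.3 -0.5  0.3] w 85.7 grip 0.0 tilt [0.0001 0.0003]
```

View pics/s4c.png

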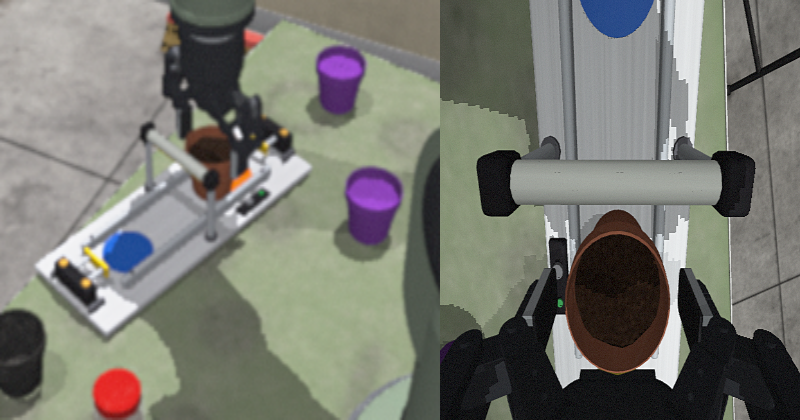

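The pot stands upright just short of the orange mark, between the open fingers. I'll regrip it centred and slide it towards the paddle.

```bash
python3 -m handwheel '[{"fingers":30,"dx":0,"dy":0,"dz":0,"twist":0},{"fingers":40,"dx":0,"dy":0,"dz":0,"twist":0},{"fingers":50,"dx":0,"dy":0,"dz":-0.02,"twist":0},{"fingers":60,"dx":0,"dy":0,"dz":-0.05,"twist":0},{"fingers":65,"dx":0,"dy":0,"dz":-0.08,"twist":0},{"fingers":70,"dx":0,"dy":0,"dz":-0.1,"twist":0},{"fingers":75,"dx":0,"dy":0,"dz":-0.1,"twist":0},{"fingers":75,"dx":0,"dy":0,"dz":-0.1,"twist":0}]' 40
python3 go.py -60 0 28
```

```text
clock: 13.28
ee_pos: [0.4486, -0.1226, 0.0462]
tcp_rot: [-2.301, -2.138, 0.0]
contact_force: [-1.7, 0.9, -0.2]
gripper_width: 0.0656
grip_force: 45.5
t 13.28 now y,x,h mm [-58.   -0.4  32.2] F(lane,x,z) [ 0.8 -1.7 -0.2] w 65.6 grip 45.5 tilt [-0.0002 -0.    ]
shift cm [-0.2   0.04  0.42] twist 0.03728772065841213
```

```bash
python3 -m handwheel '[{"fingers":75,"dx":-0.2,"dy":0.02,"dz":0.02,"twist":0},{"fingers":75,"dx":-0.6,"dy":0.02,"dz":0.02,"twist":0},{"fingers":75,"dx":-1.1,"dy":0.02,"dz":0.02,"twist":0},{"fingers":75,"dx":-1.5,"dy":0.02,"dz":0.02,"twist":0},{"fingers":75,"dx":-1.9,"dy":0.02,"dz":0.02,"twist":0},{"fingers":75,"dx":-2.2,"dy":0.02,"dz":0.02,"twist":0},{"fingers":75,"dx":-2.5,"dy":0.02,"dz":0.02,"twist":0},{"fingers":75,"dx":-2.7,"dy":0.02,"dz":0.02,"twist":0},{"fingers":75,"dx":-2.8,"dy":0.02,"dz":0.02,"twist":0},{"fingers":75,"dx":-2.8,"dy":0.02,"dz":0.02,"twist":0},{"fingers":75,"dx":-2.8,"dy":0.02,"dz":0.02,"twist":0}]' 40
python3 go.py; python3 -m handwheel '[{"fingers":75,"dx":0,"dy":0,"dz":0,"twist":0},{"fingers":75,"dx":0,"dy":0,"dz":0,"twist":0}]' 40 >/dev/null; python3 go.py
```

```text
clock: 14.2
ee_pos: [0.4469, -0.1511, 0.0462]
tcp_rot: [2.302, 2.137, 0.0]
contact_force: [0.9, 0.3, 4.0]
gripper_width: 0.0655
grip_force: 46.0
t 14.2 now y,x,h mm [-86.5   0.1  32.2] F(lane,x,z) [0.3 0.9 4. ] w 65.5 grip 46.0 tilt [ 0.0003 -0.0003]
t 14.37 now y,x,h mm [-86.5   0.1  32.2] F(lane,x,z) [-0.4  1.6  5.2] w 65.1 grip 46.0 tilt [ 0.0003 -0.0005]
```

```bash
for k in 1 2 3 4 5 6; do python3 -m handwheel '[{"fingers":75,"dx":-0.05,"dy":0,"dz":0,"twist":0},{"fingers":75,"dx":-0.1,"dy":0,"dz":0,"twist":0},{"fingers":75,"dx":-0.15,"dy":0,"dz":0,"twist":0},{"fingers":75,"dx":-0.2,"dy":0,"dz":0,"twist":0}]' 40 >/dev/null; python3 go.py; done
```

```text
t 14.7 now y,x,h mm [-87.8   0.1  32.2] F(lane,x,z) [ 3.7 -0.1  6.4] w 65.7 grip 46.1 tilt [0.0004 0.0002]
t 15.03 now y,x,h mm [-89.8   0.1  32.2] F(lane,x,z) [ 3.  -0.5  6.6] w 65.5 grip 46.1 tilt [0.0004 0.0002]
t 15.37 now y,x,h mm [-91.8   0.1  32.2] F(lane,x,z) [ 4.3 -0.9  6.7] w 65.6 grip 46.1 tilt [0.0004 0.0002]
t 15.7 now y,x,h mm [-93.8   0.1  32.2] F(lane,x,z) [ 3.7 -0.3  5.9] w 65.1 grip 46.1 tilt [0.0004 0.0002]
t 16.03 now y,x,h mm [-95.8   0.1  32.2] F(lane,x,z) [4.4 0.2 7.3] w 65.7 grip 46.1 tilt [0.0003 0.0002]
t 16.37 now y,x,h mm [-97.8   0.1  32.2] F(lane,x,z) [ 4.1 -0.9  5.9] w 65.7 grip 46.1 tilt [0.0003 0.0002]
```

```bash
for k in 1 2 3 4 5 6; do python3 -m handwheel '[{"fingers":75,"dx":-0.05,"dy":0,"dz":0,"twist":0},{"fingers":75,"dx":-0.1,"dy":0,"dz":0,"twist":0}]' 40 >/dev/null; python3 go.py; done
```

```text
t 16.53 now y,x,h mm [-98.8   0.1  32.2] F(lane,x,z) [ 3.4 -0.   6.4] w 65.6 grip 46.1 tilt [0.0004 0.0002]
t 16.7 now y,x,h mm [-99.8   0.1  32.2] F(lane,x,z) [2.8 0.1 6.5] w 65.5 grip 46.1 tilt [0.0004 0.0002]
t 16.87 now y,x,h mm [-1.008e+02  1.000e-01  3.220e+01] F(lane,x,z) [3.5 0.5 6.2] w 65.2 grip 46.1 tilt [0.0003 0.0002]
t 17.03 now y,x,h mm [-1.018e+02  1.000e-01  3.220e+01] F(lane,x,z) [4.1 0.3 6.1] w 65.6 grip 46.1 tilt [0.0003 0.0002]
t 17.2 now y,x,h mm [-1.028e+02  1.000e-01  3.220e+01] F(lane,x,z) [ 2.8 -0.3  7.2] w 65.4 grip 46.1 tilt [0.0004 0.0002]
t 17.37 now y,x,h mm [-103.8    0.2   32.2] F(lane,x,z) [ 4.  -0.2  5.9] w 65.4 grip 46.1 tilt [0.0004 0.0002]
```

```bash
for k in 1 2 3 4; do python3 -m handwheel '[{"fingers":75,"dx":-0.05,"dy":0,"dz":0,"twist":0},{"fingers":75,"dx":-0.1,"dy":0,"dz":0,"twist":0}]' 40 >/dev/null; python3 go.py; done
python3 - <<'E'
from h import *
save("scene","s5")
z=np.load("pics/s5.npz")["im"][110:200,260:360]; z0=np.load("pics/scene0.npz")["im"][110:200,260:360]
cv2.imwrite("pics/s5c.png",np.hstack([cv2.resize(a,(400,360),interpolation=cv2.INTER_CUBIC) for a in(z0,z)])[:,:,::-1])
E
```

```text
t 17.53 now y,x,h mm [-1.048e+02  1.000e-01  3.220e+01] F(lane,x,z) [ 4.1 -0.5  6.9] w 65.4 grip 46.1 tilt [0.0003 0.0002]
t 17.7 now y,x,h mm [-105.7    0.2   32.2] F(lane,x,z) [ 4.9 -1.4  9.4] w 65.6 grip 46.3 tilt [0.0004 0.0004]
t 17.87 now y,x,h mm [-106.3    0.2   32.3] F(lane,x,z) [ 8.  -1.2  9.2] w 65.4 grip 46.4 tilt [0.0005 0.0007]
t 18.03 now y,x,h mm [-107.2    0.2   32.3] F(lane,x,z) [ 7.1 -0.3 10.5] w 65.5 grip 46.4 tilt [0.0005 0.0008]
```

View pics/s5c.png

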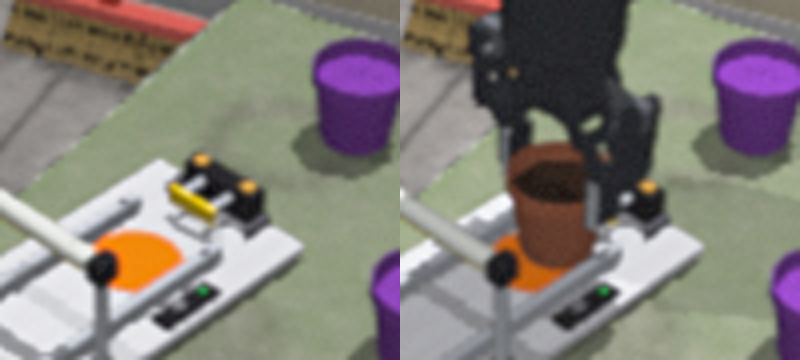

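Contact with the paddle was felt at about -105.6 mm (the force stepped up by about 3.5 N), and the picture shows the pot upright. I'll push about 3.8 mm more, slowly.

```bash
for k in 1 2; do python3 -m handwheel '[{"fingers":75,"dx":-0.05,"dy":0,"dz":0,"twist":0},{"fingers":75,"dx":-0.1,"dy":0,"dz":0,"twist":0},{"fingers":75,"dx":-0.15,"dy":0,"dz":0,"twist":0},{"fingers":75,"dx":-0.19,"dy":0,"dz":0,"twist":0}]' 40 >/dev/null; python3 go.py; done
python3 -m handwheel '[{"fingers":65,"dx":0,"dy":0,"dz":0,"twist":0},{"fingers":55,"dx":0,"dy":0,"dz":0,"twist":0},{"fingers":30,"dx":0,"dy":0,"dz":0,"twist":0},{"fingers":0,"dx":0,"dy":0,"dz":0,"twist":0},{"fingers":0,"dx":0,"dy":0,"dz":0,"twist":0},{"fingers":0,"dx":0,"dy":0,"dz":-1,"twist":0},{"fingers":0,"dx":0,"dy":0,"dz":-3,"twist":0},{"fingers":0,"dx":0,"dy":0,"dz":-6,"twist":0},{"fingers":0,"dx":0,"dy":0,"dz":-10,"twist":0},{"fingers":0,"dx":0,"dy":0,"dz":-14,"twist":0},{"fingers":0,"dx":0,"dy":0,"dz":-15,"twist":0}]' 40
python3 -m handwheel '[{"fingers":0,"dx":-4,"dy":0,"dz":0,"twist":0},{"fingers":0,"dx":-8,"dy":0,"dz":0,"twist":0},{"fingers":0,"dx":-10,"dy":0,"dz":0,"twist":0},{"fingers":0,"dx":-10,"dy":0,"dz":0,"twist":0},{"fingers":0,"dx":-10,"dy":0,"dz":0,"twist":0}]' 40 >/dev/null
python3 go.py
python3 - <<'E'
from h import *
save("wrist","w6")
E
```

```text
t 18.42 now y,x,h mm [-109.2    0.2   32.3] F(lane,x,z) [7.9 0.  9.7] w 65.4 grip 46.4 tilt [0.0006 0.0008]
t 18.75 now y,x,h mm [-111.     0.2   32.3] F(lane,x,z) [7.5 0.1 9.7] w 66.0 grip 46.4 tilt [0.0005 0.0007]
clock: 19.67
ee_pos: [0.4465, -0.1764, 0.2018]
tcp_rot: [2.297, 2.135, 0.004]
contact_force: [0.9, -0.2, -0.4]
gripper_width: 0.0854
grip_force: 0.0
t 20.08 now y,x,h mm [-212.6   -0.4  182.5] F(lane,x,z) [0.6 0.4 0.3] w 85.6 grip 0.0 tilt [-0.0001  0.0002]
```

View pics/w6.png

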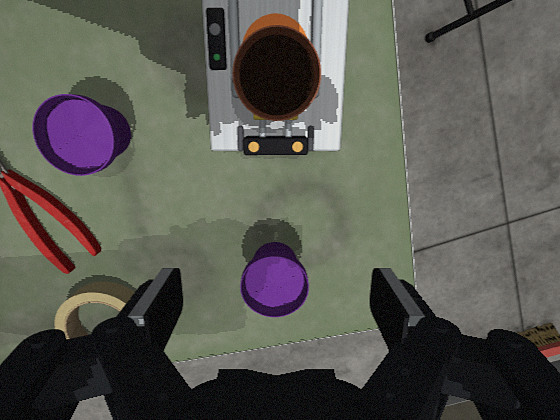

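The pot stands upright on the orange mark at (277,72), touching the paddle just above the holder at (276,145). One numeric check before handing in.

Run:
```python
from h import *
l=np.array([.07399,.99726]); xx=np.array([l[1],-l[0]]); C=np.array([.45322,-.0648])
z=np.load("pics/w6.npz"); c=(z["K"],z["p"],z["M"])
g=lambda n,u,v,h:print(n,[(a@(ray(c,u,v,h+.014)[:2]-C)*1e3).round(1) for a in(l,xx)])
g("rim far",277,26,.058);g("rim near",277,119,.058);g("rimL",234,70,.058);g("rimR",320,70,.058);g("holder front top",276,136,.027)
K,p,M=c;D=z["d"][20:125,228:326];vv,uu=np.mgrid[20:125,228:326]
P=np.stack([(uu-K[0,2])/K[0,0]*D,(vv-K[1,2])/K[1,1]*D,D],-1)@M.T+p; Q=P[(D>0)&(P[...,2]>.066)&(P[...,2]<.08)]
y=(Q[:,:2]-C)@l; print("rim pts",len(Q),"y range",y.min()*1e3,y.max()*1e3,"z far/near",np.median(Q[y>np.quantile(y,.8),2]),np.median(Q[y<np.quantile(y,.2),2]))
```

```text
rim far [np.float64(-79.3), np.float64(1.2)]
rim near [np.float64(-145.1), np.float64(1.2)]
rimL [np.float64(-109.1), np.float64(-31.6)]
rimR [np.float64(-109.2), np.float64(34.0)]
holder front top [np.float64(-160.9), np.float64(0.4)]
rim pts 827 y range -145.89750197134782 -78.37111200927869 z far/near 0.07127956241304223 0.07199816772016862
```

```bash
python3 -c "
from cell import r
print(r.close_job())"
```

```text
the job is handed in; nothing more can be done
None
```

I slid the pot under the bar to the orange mark and released it upright, with the paddle pushed back about 5 mm by the arm's own readings, then handed the job in at about 20 s; the result was not shown.

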